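# Film cartridges into the glass jar

### The arm

A 6-joint arm with a two-finger parallel gripper is mounted at the origin on the work surface. World frame = base frame: x ahead of the robot, y to its left, z up, the work surface at z = 0. Lengths are in m, angles in rad, forces in N, time in s.
With the tool pointing down it reaches from about 0.35 to 0.975 m from the base axis. Payload 4.9 kg.
Tool frame: the origin (TCP) lies between the finger pads; the fingertips stand 22 mm ahead of it and the grasp point (between the pads) lies 3 mm ahead of it; z points along the fingers, y is the line along which they close (so a half turn about z gives the same grasp; the last joint's range is limited). The gripper opens to 85 mm and grips with 20 to 120 N. Pads are 22 mm wide; open, the fingers measure 114 mm over their backs; the gripper's body (76 mm by 85 mm) begins 54 mm behind the grasp point. The pads swing forward as they close: fully open they stand 13 mm farther back than shut.
Start: joints at [1.202, 0.053, 1.613, -0, 1.476, -0.119], TCP at [0.154, 0.606, 0.253] pointing down, gripper open.
Joint ranges: [-3.01, 3.01], [-1.01, 2.22], [0.06, 2.58], [-1.02, 4.17], [0.09, 2.62], [-3.14, 3.14]. Speed limits (rad/s): [2.57, 2.57, 3.14, 3.14, 3.14, 3.14].

### API

Orientations are given as a unit quaternion [w, x, y, z].
In Python, from plant import state, grab_frame, get_calibration, job_done, recognise, regions_of gives the robot as it stands.
- The arm moves only by the tool apply_moves, never from a script. Its argument "targets" is a list of rows, each an object with "translation": the shift along the tool's x, y, z normalised to -1 to 1, where 1 is 100 mm, a list of three; "twist": the turn about the tool's z normalised to -1 to 1, where 1 is 0.1 rad; "hand": the opening, from 0 (shut) to 1 (fully open). A call has 1 to 8 rows; each row shifts and turns the commanded pose from where the row before left it, along the tool's axes as they then stand; what a row does not reach is not made up. A row lasts 1/10 s, in which the tool goes at most 50 mm and 8.59 degrees, less where a joint would pass 70% of its speed; a pose out of reach is approached as far as the arm can. A call with a number of a shift or a turn outside -1 to 1 is refused whole. A call with a gripper value outside its range is refused whole. The fingers move at their own pace and stop on an object; the grip force is fixed at half the most. Time passes only in rows, so rows that do not move let the fingers close. It gives the time, the measured TCP pose, the force, the opening and the grip force at its end, in the units of the state.
- state(): the state, without advancing time (a new reading comes with each control period).
- grab_frame(name): name is "scene" or "top" or "wrist"; returns the picture (384x512x3 uint8, red, green, blue); there is no depth.
- get_calibration(name): a dict with "camera_matrix" (3x3 intrinsics, pixels), "pose" (4x4, takes a point from camera to world coordinates). Camera axes: x right, y up, looking along -z (the intrinsics and any distortion apply to the point x, -y, -z); pixel columns grow to the right and rows downward; lengths in m; the calibration is good to about 2 mm. A picture is of the moment at which its call begins: read the wrist's pose just before it. get_calibration takes no time and is no camera call; for the wrist camera it gives the pose at the moment of the call.
- job_done(): hands the job in; it is judged then, once.
Trained networks look in the newest picture that a camera, given by its name, has taken for a name from the list of things; names that differ only in an ending like _2 or _b are one class to them, and where a whole thing is asked for, a point or a joint stands for the part that bears it (a point fixed in the world has none). Each returns a list of dicts, best first, with "score" (0 to 1); they miss things now and then, are a little off and sometimes report something else, mostly with a low value. They report only what shows in the picture. A call takes as long as a camera call. They do not tell look-alikes from the thing itself.
- recognise(camera, query): "point" ([x, y, z] in m, in world coordinates, good to about 4 mm: the middle of the surface that is visible of it).
- regions_of(camera, query): "pixels" (384x512 bool, what is visible of it).
The state is a dict: "time": time; "joint_pos": joint angles; "joint_vel": joint speeds; "joint_efforts": joint torques, N m; "tool_pos": TCP position; "tool_rot": TCP orientation; "contact_force": force on the tool from outside, world axes, zero at the start; "ft_torque": the same for the moment, N m; "gripper_width": opening from 0.0 (shut) to 1.0 (fully open); "grasp_force": force on a finger pad.
Only numpy, scipy, OpenCV 4.12 (cv2) and the standard library are available. Lean on these libraries where they do the work, as an engineer would, in place of code of your own. Each camera call takes 0.05 s, during which the arm holds its last target. There are 200 camera calls.

### The job

Collect the three small 35 mm film cartridges from the table into the glass jar, dropping them one at a time through its narrow neck, then close the jar with its wooden stopper, pushed down until its rim lies flat on the neck. Leave the jar standing where it is, and do not disturb the two larger roll-film spools, the loupe or the black pot.

Things in the scene. Friction and masses are not known exactly. Their poses are not given: they have to be found in the camera images.
- jar: clear glass jar, loose, about 0.6 kg, standing open on the table: round body of diameter 100 up to 105 high, a shoulder narrowing from 105 to 125, then a straight neck of outside diameter 42 and inside diameter 34, its rim at 150; walls 4, inner floor rising from 6 at the wall to a point 30 above the table in the middle, so that what is dropped in tumbles to the side. Origin: centre of its underside, z up
- jar_mouth (a point): centre of the jar's mouth, level with the top of its rim (150 above the jar's origin)
- lid: the jar's stopper, 40 g, turned wood and cork, standing on its plug on the table: plug 14 high tapering from diameter 27 at the foot to 30, then a flat flange of diameter 48 from 14 to 20, then an upright round knob of diameter 18 from 20 to 52. Seated, the plug is in the neck and the flange's underside rests on the rim, so its origin is 14 below jar_mouth. Origin: centre of the plug's underside, z up to the knob
- roll_a: a 35 mm film cartridge: short upright black cylinder with bright metal ends, diameter 25, body 44 high, with a black spool nub of diameter 10 standing 5 above the centre of its top (total 49); about 25 g. Starts standing on the table, anywhere around the jar. Origin: centre of its underside, z up to the nub
- roll_b: a 35 mm film cartridge: short upright black cylinder with bright metal ends, diameter 25, body 44 high, with a black spool nub of diameter 10 standing 5 above the centre of its top (total 49); about 25 g. Starts standing on the table, anywhere around the jar. Origin: centre of its underside, z up to the nub
- roll_c: a 35 mm film cartridge: short upright black cylinder with bright metal ends, diameter 25, body 44 high, with a black spool nub of diameter 10 standing 5 above the centre of its top (total 49); about 25 g. Starts standing on the table, anywhere around the jar. Origin: centre of its underside, z up to the nub
- spool_a: bystander, a large roll-film spool: taller upright paper-wrapped core (diameter 24) between two black flanges of diameter 32, 64 high in all. Stands among the cartridges. Origin: centre of its underside
- spool_b: bystander, a large roll-film spool: taller upright paper-wrapped core (diameter 24) between two black flanges of diameter 32, 64 high in all. Stands among the cartridges. Origin: centre of its underside
- pot: bystander, squat black lidded pot, diameter 56, 40 high, beyond the jar. Origin: centre of its underside
- loupe: bystander, round magnifying loupe, clear skirt and dark metal top, diameter 44, 42 high, on the robot's side of the jar. Origin: centre of its underside
Things that resemble listed ones, but are neither listed nor needed, are in the scene too. Several things have the shape of the lid; the one meant has the colours described above.

How it is judged:
On the way, in this order (a step that is already met when the one before it is completed fails the run):
1. one cartridge has gone through the neck into the jar (((horizontal distance between roll_a and jar below 0.05 m and z of roll_a in the frame of jar between 0 and 0.123 m) or (horizontal distance between roll_b and jar below 0.05 m and z of roll_b in the frame of jar between 0 and 0.123 m) or (horizontal distance between roll_c and jar below 0.05 m and z of roll_c in the frame of jar between 0 and 0.123 m))), for 0.2 s.
2. a second cartridge is in the jar ((((horizontal distance between roll_a and jar below 0.05 m and z of roll_a in the frame of jar between 0 and 0.123 m) and (horizontal distance between roll_b and jar below 0.05 m and z of roll_b in the frame of jar between 0 and 0.123 m)) or ((horizontal distance between roll_a and jar below 0.05 m and z of roll_a in the frame of jar between 0 and 0.123 m) and (horizontal distance between roll_c and jar below 0.05 m and z of roll_c in the frame of jar between 0 and 0.123 m)) or ((horizontal distance between roll_b and jar below 0.05 m and z of roll_b in the frame of jar between 0 and 0.123 m) and (horizontal distance between roll_c and jar below 0.05 m and z of roll_c in the frame of jar between 0 and 0.123 m)))), for 0.2 s.
3. all three cartridges are in the jar (horizontal distance between each of roll_a, roll_b, roll_c and jar below 0.05 m and z of roll_a in the frame of jar between 0 and 0.123 m and z of roll_b in the frame of jar between 0 and 0.123 m and z of roll_c in the frame of jar between 0 and 0.123 m), for 0.2 s.
At the end, for the whole second after the job is handed in: All three cartridges lie inside the jar; the stopper is seated in the neck, its flange within 4 mm of lying on the rim and within 0.12 rad of level, within 6 mm of centred; the jar is upright (0.05 rad), at rest and within 60 mm of where it started (all of step 3 and horizontal distance between lid and jar_mouth below 0.006 m and z of lid in the frame of jar between 0.132 and 0.14 m and angle between the z axis of lid and the z axis of jar, either way round below 0.12 rad and angle between jar's own z axis and vertical below 0.05 rad and distance of jar from where it was at the start of the episode below 0.06 m and linear speed of each of jar, lid below 0.02 m/s); the robot touches nothing.
It fails at once if the jar is tipped over (angle between jar's own z axis and vertical above 0.35 rad).
It fails at once if a roll-film spool is moved more than 30 mm or knocked over (distance of any of spool_a, spool_b from where it was at the start of the episode above 0.03 m or angle between any of spool_a, spool_b's own z axis and vertical above 0.5 rad).
It fails at once if the loupe or the black pot is moved more than 30 mm or knocked over (distance of any of loupe, pot from where it was at the start of the episode above 0.03 m or angle between any of loupe, pot's own z axis and vertical above 0.5 rad).
It also fails if it takes over 72 s, if anything falls off the work surface, if the arm or the gripper's body presses on something with over 40 N, if the wrist force passes 120 N, or if a joint passes its speed limit or range.

## Working session

There is one attempt and no reset: what is moved stays moved. The work goes in short steps, Python scripts to look and compute and a tool call to move; the robot and the scene stay as the last step left them, time stands still between calls to the robot, and variables do not carry over. Pictures are saved under pics/ and viewed, at most 10 in all, crops included, and the job is handed in when it is done.

Besides the shell and the picture viewer there is one more tool, called after "Call:" as a command line: name --argument value ..., lists and objects as JSON in quotes. apply_moves: Moves the arm, as the interface text tells. Its arguments: {"type":"object","properties":{"targets":{"type":"array"}},"required":["targets"]}

```bash
mkdir -p pics; python3 - <<'E'
from plant import *
import cv2,numpy as np
s=state();print(s['time'],s['tool_pos'],s['tool_rot'],s['gripper_width'])
for c in ['top','scene']:
    im=grab_frame(c);cv2.imwrite(f'pics/{c}0.png',cv2.resize(im[:,:,::-1],(800,600)))
    K=get_calibration(c);print(c,np.round(K['camera_matrix'],1).tolist(),np.round(K['pose'],3).tolist())
    P=K['pose']
    for q in ['jar','jar_mouth','lid','roll_a','spool_a','pot','loupe'] if c=='top' else ['jar','lid','roll_a']:
        for d in recognise(c,q):
            p=np.array(d['point']);v=np.linalg.inv(P)@np.r_[p,1];u=K['camera_matrix']@[v[0],-v[1],-v[2]]
            print(q,round(d['score'],2),np.round(p,3),np.round(u[:2]/u[2]*800/512))
E
```

```text
0.0 [0.15431619 0.60505602 0.25207033] [-2.49093118e-04  1.24589463e-01  9.92207853e-01 -9.89947107e-04] 0.9976687471972682
top [[430.4, 0.0, 250.6], [0.0, 430.4, 183.8], [0.0, 0.0, 1.0]] [[-0.019, 0.99, -0.14, 0.385], [-1.0, -0.019, -0.002, 0.064], [-0.004, 0.14, 0.99, 1.307], [0.0, 0.0, 0.0, 1.0]]
jar 0.7 [0.502 0.021 0.111] [418. 316.]
jar_mouth 0.66 [ 0.366 -0.035  0.043] [448. 392.]
jar_mouth 0.63 [0.501 0.021 0.113] [417. 316.]
lid 0.74 [0.498 0.344 0.023] [247. 325.]
lid 0.61 [0.5   0.442 0.017] [197. 326.]
lid 0.45 [0.587 0.336 0.022] [252. 279.]
roll_a 0.65 [0.576 0.204 0.044] [319. 282.]
roll_a 0.46 [ 0.56  -0.191  0.042] [527. 286.]
spool_a 0.63 [ 0.368 -0.036  0.044] [449. 391.]
spool_a 0.62 [ 0.541 -0.314  0.063] [596. 294.]
pot 0.78 [0.723 0.05  0.041] [399. 206.]
pot 0.32 [0.5   0.021 0.114] [417. 317.]
loupe 0.69 [ 0.369 -0.036  0.043] [449. 390.]
scene [[346.7, 0.0, 254.5], [0.0, 346.7, 193.7], [0.0, 0.0, 1.0]] [[-0.387, -0.532, 0.754, 1.175], [0.922, -0.202, 0.33, 0.322], [-0.023, 0.823, 0.568, 0.58], [0.0, 0.0, 0.0, 1.0]]
jar 0.69 [0.536 0.036 0.086] [394. 308.]
lid 0.92 [0.509 0.443 0.021] [663. 393.]
lid 0.79 [0.6  0.34 0.02] [580. 418.]
lid 0.52 [0.515 0.346 0.016] [592. 381.]
lid 0.48 [ 0.477 -0.207  0.041] [287. 284.]
roll_a 0.71 [0.585 0.205 0.029] [488. 382.]
roll_a 0.53 [0.45  0.206 0.032] [510. 328.]
roll_a 0.45 [ 0.574 -0.193  0.03 ] [265. 320.]
roll_a 0.34 [0.514 0.348 0.021] [594. 379.]
```

View pics/top0.png

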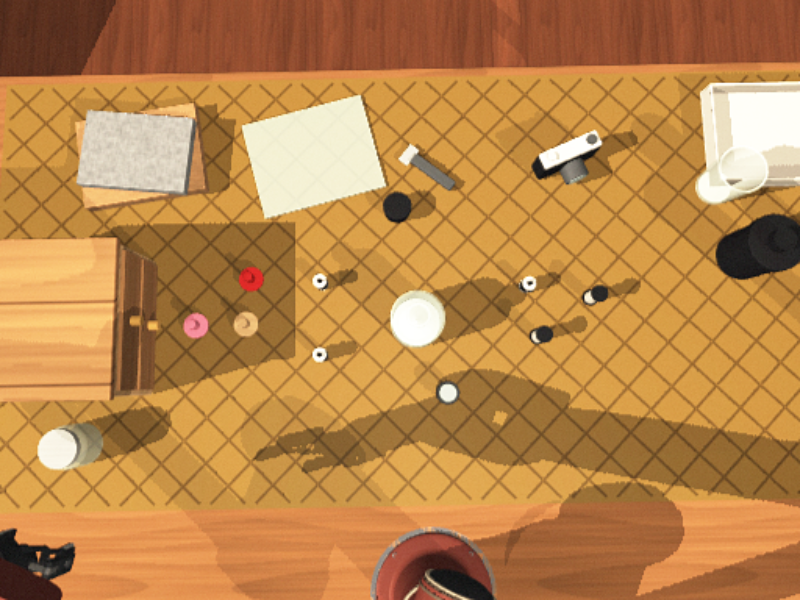

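View pics/scene0.png

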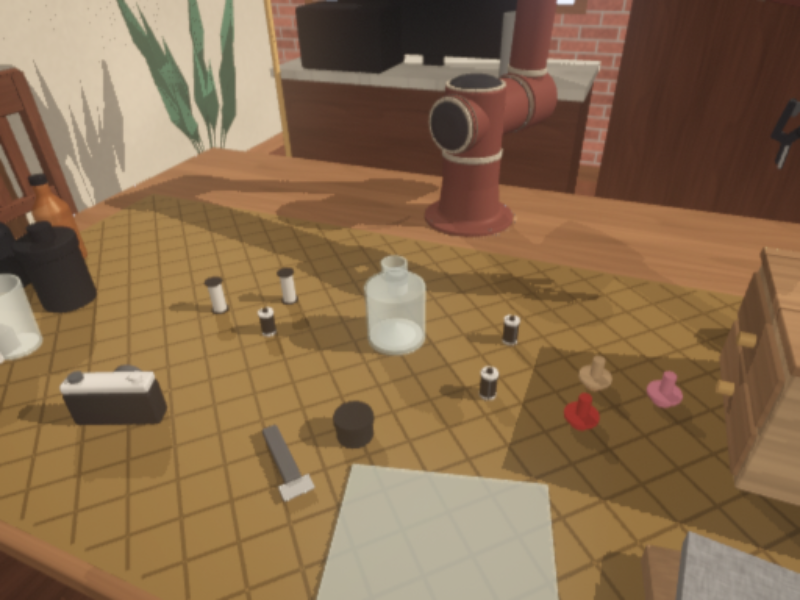

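The top picture shows the jar at (418,318), cartridges at (320,281), (319,354) and (529,284), the spools at (595,295) and (541,335), the loupe at (448,392) and the pot at (397,207). Three things have the lid's shape: red (251,279), pink (196,325) and tan (246,324). The tan one matches "turned wood and cork". I'll confirm it in a crop before I reach for it.

The scene picture agrees: cartridges at (511,330), (489,383) and (267,321), and the tan stopper at (596,373).

Call:
apply_moves --targets '[{"translation":[-0.2,-0.45,0],"twist":-1,"hand":0.6},{"translation":[-0.2,-0.45,0],"twist":-1,"hand":0.6},{"translation":[-0.2,-0.45,0],"twist":-0.5,"hand":0.6},{"translation":[-0.3,-0.39,0],"twist":0,"hand":0.6},{"translation":[-0.3,-0.39,0],"twist":0,"hand":0.6},{"translation":[-0.3,-0.39,0],"twist":0,"hand":0.6},{"translation":[-0.3,-0.39,0],"twist":0,"hand":0.6},{"translation":[-0.3,-0.39,0],"twist":0,"hand":0.6}]'

```text
time: 1.4
tool_pos: [0.3444, 0.267, 0.2537]
tool_rot: [0.001, -0.0, 1.0, 0.0]
contact_force: [-0.0, 0.0, 0.9]
gripper_width: 0.6
grasp_force: 0.0
```

```bash
cat > h.py <<'E'
from plant import *
import cv2,numpy as np
def cam(c):
    K=get_calibration(c);return np.array(K['camera_matrix']),np.array(K['pose'])
def ray(M,P,uv,z):
    d=P[:3,:3]@np.array([(uv[0]-M[0,2])/M[0,0],-(uv[1]-M[1,2])/M[1,1],-1]);return P[:3,3]+d*(z-P[2,3])/d[2]
def proj(M,P,p):
    v=np.linalg.inv(P)@np.r_[p,1];u=M@[v[0],-v[1],-v[2]];return u[:2]/u[2]
def st():
    s=state();print('t',round(s['time'],2),'tcp',np.round(s['tool_pos'],4),'rot',np.round(s['tool_rot'],3),'w',round(s['gripper_width'],2),'gf',round(s['grasp_force'],1))
    return s
def look(c,qs,name=None,zs={}):
    M,P=cam(c);im=grab_frame(c)
    if name: cv2.imwrite('pics/'+name,im[:,:,::-1])
    for q in qs:
        for d in recognise(c,q): print(q,round(d['score'],2),np.round(d['point'],4),np.round(proj(M,P,d['point'])))
    return im,M,P
E
python3 - <<'E'
from h import *
st();im,M,P=look('wrist',['roll_a','jar_mouth','lid'],'w1.png');print(np.round(M,1).tolist(),np.round(P,3).tolist())
E
```

```text
t 1.4 tcp [0.3444 0.267  0.2537] rot [ 0.001 -0.     1.     0.   ] w 0.6 gf 0.0
roll_a 0.72 [0.4346 0.2115 0.0322] [207. 243.]
jar_mouth 0.83 [0.4546 0.0413 0.0672] [ 42. 274.]
lid 0.65 [0.5016 0.3336 0.0198] [309. 289.]
lid 0.54 [0.4866 0.4389 0.0208] [396. 278.]
[[322.5, 0.0, 255.2], [0.0, 322.5, 189.8], [0.0, 0.0, 1.0]] [[-0.0, -0.966, -0.258, 0.28], [1.0, 0.0, -0.001, 0.266], [0.001, -0.258, 0.966, 0.374], [0.0, 0.0, 0.0, 1.0]]
```

View it.

View pics/w1.png

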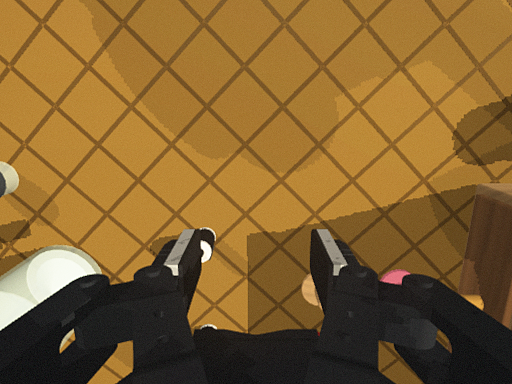

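The wrist picture shows the fingers at (190,250) and (330,250), with a cartridge top at (207,243) and the jar at (50,280). The camera sees best on the robot's side of the tool, so I'll move past the near cartridge and look down at it.

Call:
apply_moves --targets '[{"translation":[-0.4,-0.15,0],"twist":0,"hand":0.6},{"translation":[-0.4,-0.15,0],"twist":0,"hand":0.6},{"translation":[-0.4,-0.15,0],"twist":0,"hand":0.6},{"translation":[-0.4,-0.14,0],"twist":0,"hand":0.6},{"translation":[0,0,0],"twist":0,"hand":0.6}]'

```text
time: 2.1
tool_pos: [0.5061, 0.2099, 0.2525]
tool_rot: [-0.0, 0.0, 1.0, -0.0]
contact_force: [-1.0, -0.1, 0.2]
gripper_width: 0.6
grasp_force: 0.0
```

```bash
cat >> h.py <<'E'
def disk(im,M,P,p,z,r=26,thr=150):
    """bright metal disk near world point p -> centre at height z"""
    u,v=np.round(proj(M,P,np.r_[p[:2],z])).astype(int);y0,x0=max(v-r,0),max(u-r,0)
    c=im[y0:v+r,x0:u+r].astype(int);m=((c.min(2)>thr)&(c.max(2)-c.min(2)<60)).astype(np.uint8)
    n,_,s,_=cv2.connectedComponentsWithStats(m)
    if n<2: return None
    k=1+np.argmax(s[1:,4]);l=cv2.connectedComponents(m)[1]
    h=cv2.convexHull(np.argwhere(l==k)[:,::-1].astype(np.int32));(cx,cy),R=cv2.minEnclosingCircle(h)
    mm=cv2.moments(h);cx,cy=mm['m10']/mm['m00'],mm['m01']/mm['m00']
    return np.round(ray(M,P,(cx+x0,cy+y0),z),4),round(2*R*(P[2,3]-z)/M[0,0],4),(round(cx+x0),round(cy+y0))
E
python3 - <<'E'
from h import *
st();im,M,P=look('wrist',['roll_a'],'w2.png')
print(disk(im,M,P,(.445,.207),.044,50))
im,M,P=look('top',[],'t2.png')
for p in [(.445,.207),(.577,.205),(.562,-.192)]: print(disk(im,M,P,p,.044,10))
print(disk(im,M,P,(.5,.021),.15,14))
t=cv2.resize(im[150:270,90:400,::-1],None,fx=2.5,fy=2.5,interpolation=2);w=cv2.imread('pics/w2.png')
cv2.imwrite('pics/m2.png',np.hstack([cv2.resize(t,(400,155)),cv2.resize(w[:,:],(400,300))[:155]]) if 0 else np.vstack([cv2.resize(t,(512,198)),w]))
E
```

```text
t 2.1 tcp [0.5061 0.2099 0.2525] rot [-0.  0.  1. -0.] w 0.6 gf 0.0
roll_a 0.89 [0.442  0.2047 0.0433] [250. 104.]
roll_a 0.72 [0.5747 0.201  0.0492] [247. 232.]
(array([0.44  , 0.2042, 0.044 ]), np.float64(0.0276), (250, 102))
(array([0.44 , 0.21 , 0.044]), np.float64(0.0218), (202, 227))
None
(array([ 0.5673, -0.1932,  0.044 ]), np.float64(0.0257), (338, 181))
(array([0.5007, 0.0222, 0.15  ]), np.float64(0.0937), (267, 201))
```

View pics/m2.png

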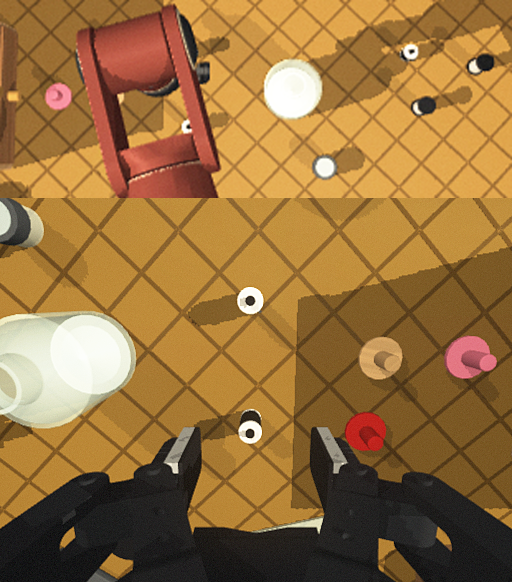

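The wrist picture shows the near cartridge at (250,102), the far one at (247,232) and the jar neck at (0,190), with the tan stopper at (380,160), red at (366,233) and pink at (468,159). I'll go down over the near cartridge.

Call:
apply_moves --targets '[{"translation":[0.22,-0.02,0.2],"twist":0,"hand":0.6},{"translation":[0.22,-0.02,0.3],"twist":0,"hand":0.6},{"translation":[0.22,-0.02,0.4],"twist":0,"hand":0.6},{"translation":[0,0,0.45],"twist":0,"hand":0.6},{"translation":[0,0,0],"twist":0,"hand":0.6}]'

```text
time: 2.75
tool_pos: [0.4311, 0.2035, 0.112]
tool_rot: [-0.006, -0.002, 1.0, -0.002]
contact_force: [-0.2, -1.5, -0.7]
gripper_width: 0.605
grasp_force: 0.0
```

```bash
python3 - <<'E'
from h import *
im=cv2.imread('pics/w2.png')[:,:,::-1]
s=st();im,M,P=look('wrist',['roll_a'],'w3.png')
print(disk(im,M,P,(.440,.2045),.044,50),P[:3,3]-s['tool_pos'])
E
```

```text
t 2.75 tcp [0.4311 0.2035 0.112 ] rot [-0.006 -0.002  1.    -0.002] w 0.6 gf 0.0
roll_a 0.91 [0.437  0.2077 0.0445] [263. 222.]
(array([0.4399, 0.2043, 0.044 ]), np.float64(0.0241), (257, 226)) [-0.06261328 -0.00029386  0.12151857]
```

Call:
apply_moves --targets '[{"translation":[0,0,0.25],"twist":0,"hand":0.6},{"translation":[0,0,0.25],"twist":0,"hand":0.6},{"translation":[0,0,0.15],"twist":0,"hand":0.6},{"translation":[0,0,0],"twist":0,"hand":0.6},{"translation":[0,0,0],"twist":0,"hand":0.6}]'

```text
time: 3.35
tool_pos: [0.4397, 0.2045, 0.0561]
tool_rot: [0.002, -0.0, 1.0, 0.001]
contact_force: [1.2, -0.0, 0.7]
gripper_width: 0.603
grasp_force: 0.0
```

Call:
apply_moves --targets '[{"translation":[0,0,0.19],"twist":0,"hand":0.6},{"translation":[0,0,0],"twist":0,"hand":0.4},{"translation":[0,0,0],"twist":0,"hand":0},{"translation":[0,0,0],"twist":0,"hand":0},{"translation":[0,0,0],"twist":0,"hand":0},{"translation":[0,0,0],"twist":0,"hand":0}]'

```text
time: 3.95
tool_pos: [0.4389, 0.2041, 0.0361]
tool_rot: [0.001, -0.0, 1.0, 0.0]
contact_force: [-1.3, -0.0, 7.1]
gripper_width: 0.272
grasp_force: 59.0
```

Call:
apply_moves --targets '[{"translation":[0,0,-0.4],"twist":0,"hand":0},{"translation":[0,0,-0.45],"twist":0,"hand":0},{"translation":[0,0,-0.45],"twist":0,"hand":0},{"translation":[0,-0.1,-0.45],"twist":0,"hand":0},{"translation":[-0.2,-0.2,-0.4],"twist":0,"hand":0},{"translation":[-0.3,-0.35,0],"twist":0,"hand":0},{"translation":[-0.3,-0.35,0],"twist":0,"hand":0},{"translation":[-0.3,-0.35,0],"twist":0,"hand":0}]'

```text
time: 4.75
tool_pos: [0.5486, 0.0674, 0.2501]
tool_rot: [0.001, -0.0, 1.0, 0.0]
contact_force: [-0.3, 0.6, 0.3]
gripper_width: 0.272
grasp_force: 58.8
```

Call:
apply_moves --targets '[{"translation":[-0.2,-0.47,0],"twist":0,"hand":0},{"translation":[0,0,0],"twist":0,"hand":0},{"translation":[0,0,0],"twist":0,"hand":0}]'

```text
time: 5.05
tool_pos: [0.5671, 0.0218, 0.249]
tool_rot: [-0.001, 0.001, 1.0, 0.0]
contact_force: [-1.1, 0.4, -1.7]
gripper_width: 0.279
grasp_force: 58.9
```

```bash
python3 - <<'E'
from h import *
st();im,M,P=look('wrist',['jar_mouth','roll_a'],'w4.png')
print(np.round(P[:3,3],4),proj(M,P,(.50,.022,.15)))
E
```

```text
t 5.05 tcp [0.5671 0.0218 0.249 ] rot [-0.001  0.001  1.     0.   ] w 0.28 gf 58.9
jar_mouth 0.67 [ 0.5637 -0.1858  0.0365] [ 57. 165.]
jar_mouth 0.58 [0.4969 0.0243 0.1118] [259.  96.]
roll_a 0.96 [ 0.5625 -0.185   0.0371] [ 57. 164.]
roll_a 0.92 [0.5753 0.1958 0.0452] [424. 176.]
roll_a 0.6 [0.5612 0.0225 0.2604] [258. 265.]
[0.5032 0.0214 0.3697] [255.67584628  99.40629531]
```

View pics/w4.png

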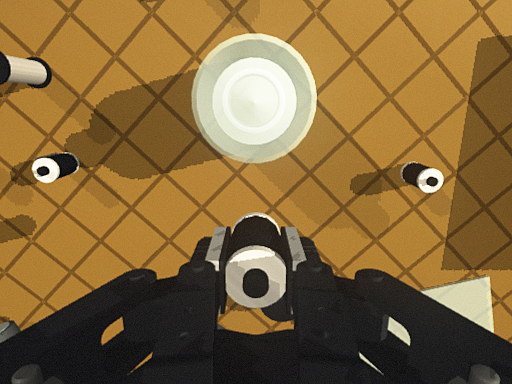

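```bash
python3 - <<'E'
from h import *
M,P=cam('wrist');im=cv2.imread('pics/w4.png')
g=cv2.cvtColor(im,cv2.COLOR_BGR2GRAY)[20:185,170:340];s=4
G=cv2.GaussianBlur(cv2.resize(g,None,fx=s,fy=s,interpolation=cv2.INTER_CUBIC),(7,7),0)
for lo,hi,z in [(22,34,.15),(36,46,.01),(56,70,.1)]:
    c=cv2.HoughCircles(G,cv2.HOUGH_GRADIENT_ALT,1.5,2,param1=80,param2=.6,minRadius=lo*s,maxRadius=hi*s)
    if c is None: print(lo,None);continue
    for x,y,r in c[0][:5]:
        u=(x/s+170,y/s+20);print(lo,np.round(u,1),round(r/s,1),np.round(ray(M,P,u,z),4),'dia',round(2*r/s*(P[2,3]-z)/M[0,0],4))
q=cv2.imread('pics/w2.png');q=cv2.resize(q[110:270,320:510],None,fx=2.4,fy=2.4,interpolation=2)
a=cv2.resize(im[20:185,170:340],None,fx=2.4,fy=2.4,interpolation=2)
h=max(q.shape[0],a.shape[0]);o=np.zeros((h,q.shape[1]+a.shape[1],3),np.uint8);o[:a.shape[0],:a.shape[1]]=a;o[:q.shape[0],a.shape[1]:]=q;cv2.imwrite('pics/c4.png',o)
E
```

```text
22 None
36 [253.6  99.1] 43.1 [0.4973 0.0218 0.01  ] dia 0.0962
36 [234.5 100.2] 42.8 [0.4985 0.0012 0.01  ] dia 0.0954
36 [236.4 110.8] 42.5 [0.5095 0.0031 0.01  ] dia 0.095
36 [258.1  95.4] 38.5 [0.4935 0.0266 0.01  ] dia 0.0858
36 [264.1 119.4] 42.8 [0.5186 0.0333 0.01  ] dia 0.0955
56 [253.2 100.2] 62.0 [0.4995 0.0218 0.1   ] dia 0.1039
56 [256.6  90.9] 59.3 [0.4923 0.0245 0.1   ] dia 0.0993
56 [258.5  78.5] 64.4 [0.4829 0.026  0.1   ] dia 0.1077
56 [271.2 118.6] 64.6 [0.514  0.0366 0.1   ] dia 0.1081
56 [241.2  94.6] 58.5 [0.4952 0.0122 0.1   ] dia 0.0979
```

View pics/c4.png

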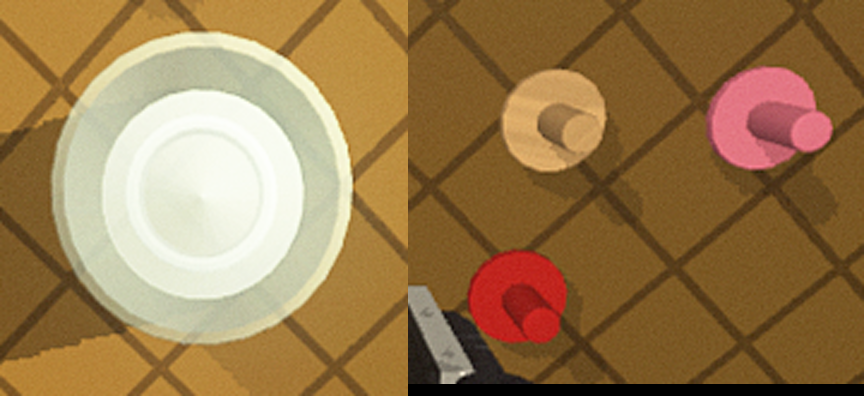

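The left crop shows the jar's rim ring centred at crop (200,194), that is pixel (253.3,100.8), so the mouth is at about (0.501, 0.0205). In the right crop tan is at (555,120), red at (517,297) and pink at (765,118). The tan one shows wood grain, so it is the wooden stopper.

Call:
apply_moves --targets '[{"translation":[0.33,-0.01,0],"twist":0,"hand":0},{"translation":[0.33,0,0.1],"twist":0,"hand":0},{"translation":[0,0,0.25],"twist":0,"hand":0},{"translation":[0,0,0.15],"twist":0,"hand":0},{"translation":[0,0,0],"twist":0,"hand":0},{"translation":[0,0,0],"twist":0,"hand":0},{"translation":[0,0,0],"twist":0,"hand":0}]'

```text
time: 5.9
tool_pos: [0.5022, 0.0218, 0.2005]
tool_rot: [0.001, -0.0, 1.0, -0.0]
contact_force: [-0.5, 0.6, -0.2]
gripper_width: 0.276
grasp_force: 59.0
```

Call:
apply_moves --targets '[{"translation":[0.015,-0.01,0.08],"twist":0,"hand":0},{"translation":[0,0,0.08],"twist":0,"hand":0},{"translation":[0,0,0.08],"twist":0,"hand":0},{"translation":[0,0,0],"twist":0,"hand":0},{"translation":[0,0,0],"twist":0,"hand":0}]'

```text
time: 6.4
tool_pos: [0.4994, 0.0206, 0.1747]
tool_rot: [-0.001, -0.0, 1.0, 0.0]
contact_force: [0.5, 0.2, -0.2]
gripper_width: 0.274
grasp_force: 59.0
```

```bash
python3 - <<'E'
from h import *
s=st();print(np.round(s['contact_force'],1))
im=grab_frame('wrist');a=cv2.resize(im[120:340,130:390,::-1],(390,330))
im=grab_frame('scene');b=cv2.resize(im[140:240,200:300,::-1],(330,330),interpolation=2)
cv2.imwrite('pics/c5.png',np.hstack([a,b]))
E
```

```text
t 6.4 tcp [0.4994 0.0206 0.1747] rot [-0.001 -0.     1.     0.   ] w 0.27 gf 59.0
[ 0.5  0.2 -0.2]
```

View pics/c5.png

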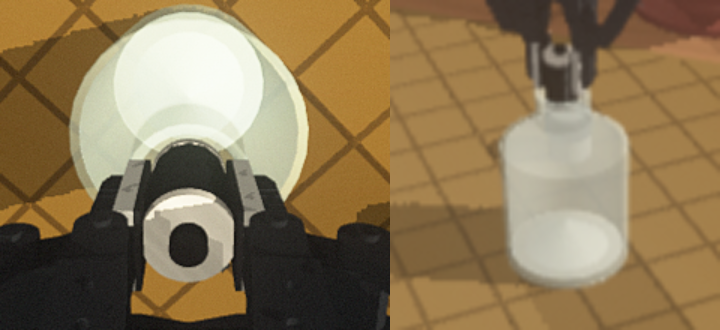

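The cartridge's foot sits in the neck with no contact force. I'll release it.

Call:
apply_moves --targets '[{"translation":[0,0,0],"twist":0,"hand":0.6},{"translation":[0,0,0],"twist":0,"hand":0.6},{"translation":[0,0,0],"twist":0,"hand":0.6},{"translation":[0,0,0],"twist":0,"hand":0.6},{"translation":[0,0,-0.4],"twist":0,"hand":0.6},{"translation":[0,0.2,-0.4],"twist":0,"hand":0.6},{"translation":[-0.4,0.3,0],"twist":0,"hand":0.6},{"translation":[-0.4,0.3,0],"twist":0,"hand":0.6}]'

```text
time: 7.3
tool_pos: [0.5816, 0.1015, 0.2593]
tool_rot: [0.004, 0.0, 1.0, 0.0]
contact_force: [0.6, -0.9, -0.5]
gripper_width: 0.6
grasp_force: 0.0
```

Call:
apply_moves --targets '[{"translation":[-0.2,0.45,0],"twist":0,"hand":0.6},{"translation":[-0.2,0.45,0],"twist":0,"hand":0.6},{"translation":[0,0.1,0],"twist":0,"hand":0.6},{"translation":[0,0,0],"twist":0,"hand":0.6},{"translation":[0,0,0],"twist":0,"hand":0.6}]'

```text
time: 7.8
tool_pos: [0.6194, 0.2, 0.2552]
tool_rot: [-0.0, -0.0, 1.0, -0.0]
contact_force: [0.1, 0.2, 0.2]
gripper_width: 0.6
grasp_force: 0.0
```

```bash
python3 - <<'E'
from h import *
s=st();im,M,P=look('wrist',['roll_a'],'w6.png')
print(disk(im,M,P,(.575,.202),.044,50))
im,M,P=look('scene',['roll_a','jar'],'s6.png')
E
```

```text
t 7.8 tcp [0.6194 0.2    0.2552] rot [-0. -0.  1. -0.] w 0.6 gf 0.0
roll_a 0.93 [0.5786 0.2028 0.0464] [258. 128.]
roll_a 0.27 [0.7189 0.0562 0.0423] [128. 254.]
(array([0.5793, 0.2034, 0.044 ]), np.float64(0.0268), (259, 129))
roll_a 0.8 [0.5852 0.2059 0.0288] [313. 245.]
roll_a 0.47 [ 0.5744 -0.1894  0.0284] [171. 205.]
jar 0.85 [0.5348 0.0382 0.0885] [253. 197.]
```

Call:
apply_moves --targets '[{"translation":[0.2,0.03,0.3],"twist":0,"hand":0.6},{"translation":[0.2,0,0.4],"twist":0,"hand":0.6},{"translation":[0,0,0.45],"twist":0,"hand":0.6},{"translation":[0,0,0.45],"twist":0,"hand":0.6},{"translation":[0,0,0.4],"twist":0,"hand":0.6},{"translation":[0,0,0],"twist":0,"hand":0.6},{"translation":[0,0,0],"twist":0,"hand":0.6}]'

```text
time: 8.75
tool_pos: [0.5796, 0.2032, 0.0556]
tool_rot: [-0.0, 0.0, 1.0, -0.0]
contact_force: [-1.0, 1.0, 1.3]
gripper_width: 0.602
grasp_force: 0.0
```

```bash
python3 - <<'E'
from h import *
s=st();im,M,P=look('wrist',['roll_a'],'w7.png')
print(disk(im,M,P,(.579,.2035),.044,60))
s=cv2.imread('pics/s6.png')[140:240,200:320]
cv2.imwrite('pics/c7.png',np.hstack([cv2.resize(cv2.imread('pics/w7.png')[150:384,130:390],(367,330)),cv2.resize(s,(396,330),interpolation=2)]))
E
```

```text
t 8.75 tcp [0.5796 0.2032 0.0556] rot [-0.  0.  1. -0.] w 0.6 gf 0.0
roll_a 0.63 [0.5744 0.2032 0.0471] [256. 244.]
(array([0.579 , 0.2033, 0.044 ]), np.float64(0.0233), (256, 251))
```

View pics/c7.png

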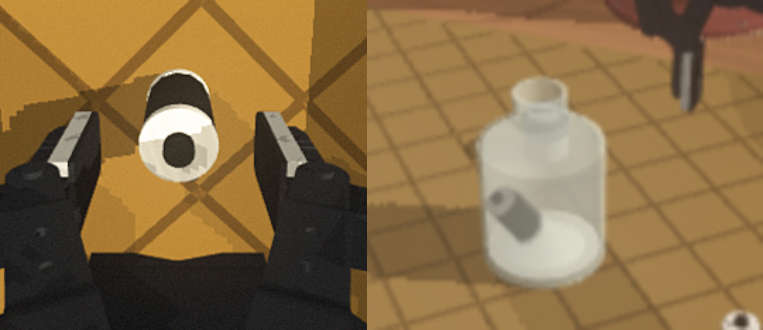

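The first cartridge lies in the jar (right half, at (515,215)). The second is centred between the fingers (left half, at (178,145)).

Call:
apply_moves --targets '[{"translation":[0,0,0.19],"twist":0,"hand":0.6},{"translation":[0,0,0],"twist":0,"hand":0.4},{"translation":[0,0,0],"twist":0,"hand":0},{"translation":[0,0,0],"twist":0,"hand":0},{"translation":[0,0,0],"twist":0,"hand":0},{"translation":[0,0,0],"twist":0,"hand":0},{"translation":[0,0,-0.4],"twist":0,"hand":0},{"translation":[0,0,-0.4],"twist":0,"hand":0}]'

```text
time: 9.65
tool_pos: [0.5783, 0.2034, 0.1156]
tool_rot: [-0.002, -0.0, 1.0, -0.0]
contact_force: [0.8, -0.3, -0.2]
gripper_width: 0.274
grasp_force: 58.8
```

Call:
apply_moves --targets '[{"translation":[0,0,-0.45],"twist":0,"hand":0},{"translation":[0,0,-0.45],"twist":0,"hand":0},{"translation":[0,-0.1,-0.4],"twist":0,"hand":0},{"translation":[0.1,-0.4,0],"twist":0,"hand":0},{"translation":[0.2,-0.4,0],"twist":0,"hand":0},{"translation":[0.2,-0.4,0],"twist":0,"hand":0},{"translation":[0.2,-0.4,0],"twist":0,"hand":0},{"translation":[0.1,-0.12,0],"twist":0,"hand":0}]'

```text
time: 10.45
tool_pos: [0.4983, 0.0192, 0.2463]
tool_rot: [0.0, 0.001, 1.0, -0.0]
contact_force: [-0.5, 0.4, 0.1]
gripper_width: 0.268
grasp_force: 58.9
```

Call:
apply_moves --targets '[{"translation":[0,0,0.3],"twist":0,"hand":0},{"translation":[0,0,0],"twist":0,"hand":0},{"translation":[0,0,0],"twist":0,"hand":0}]'

```text
time: 10.75
tool_pos: [0.4994, 0.0222, 0.216]
tool_rot: [-0.001, -0.0, 1.0, 0.0]
contact_force: [0.3, -0.1, -0.2]
gripper_width: 0.272
grasp_force: 58.9
```

Call:
apply_moves --targets '[{"translation":[0,-0.015,0.1],"twist":0,"hand":0},{"translation":[0,0,0.11],"twist":0,"hand":0},{"translation":[0,0,0.1],"twist":0,"hand":0},{"translation":[0,0,0.1],"twist":0,"hand":0},{"translation":[0,0,0],"twist":0,"hand":0},{"translation":[0,0,0],"twist":0,"hand":0}]'

```text
time: 11.35
tool_pos: [0.4995, 0.0202, 0.1748]
tool_rot: [-0.0, -0.0, 1.0, 0.0]
contact_force: [-0.4, 0.3, -0.5]
gripper_width: 0.276
grasp_force: 58.9
```

Call:
apply_moves --targets '[{"translation":[0,0,0],"twist":0,"hand":0.6},{"translation":[0,0,0],"twist":0,"hand":0.6},{"translation":[0,0,0],"twist":0,"hand":0.6},{"translation":[0,0,0],"twist":0,"hand":0.6},{"translation":[0,0,-0.4],"twist":0,"hand":0.6},{"translation":[0,-0.2,-0.4],"twist":0,"hand":0.6},{"translation":[-0.3,-0.4,0],"twist":0,"hand":0.6},{"translation":[-0.3,-0.4,0],"twist":0,"hand":0.6}]'

```text
time: 12.15
tool_pos: [0.5614, -0.0808, 0.2588]
tool_rot: [0.003, -0.001, 1.0, -0.001]
contact_force: [0.1, 0.7, 0.3]
gripper_width: 0.599
grasp_force: 0.0
```

Call:
apply_moves --targets '[{"translation":[-0.3,-0.4,0],"twist":0,"hand":0.6},{"translation":[-0.2,-0.4,0],"twist":0,"hand":0.6},{"translation":[0,-0.3,0],"twist":0,"hand":0.6},{"translation":[0,0,0],"twist":0,"hand":0.6},{"translation":[0,0,0],"twist":0,"hand":0.6}]'

```text
time: 12.65
tool_pos: [0.6096, -0.1902, 0.255]
tool_rot: [-0.0, 0.001, 1.0, 0.0]
contact_force: [-0.7, 0.7, 0.4]
gripper_width: 0.595
grasp_force: 0.0
```

```bash
python3 - <<'E'
from h import *
s=st();im,M,P=look('wrist',['roll_a','spool_a'],'w8.png')
print(disk(im,M,P,(.566,-.19),.044,50))
im,M,P=look('scene',['roll_a','jar'],'s8.png')
E
```

```text
t 12.65 tcp [ 0.6096 -0.1902  0.255 ] rot [-0.     0.001  1.     0.   ] w 0.6 gf 0.0
roll_a 0.75 [ 0.5645 -0.1946  0.0424] [251. 124.]
spool_a 0.89 [ 0.5393 -0.3144  0.0636] [122.  97.]
spool_a 0.85 [ 0.4724 -0.2164  0.0664] [225.  17.]
(array([ 0.5676, -0.1949,  0.044 ]), np.float64(0.0265), (251, 127))
roll_a 0.45 [ 0.5739 -0.1913  0.0311] [170. 204.]
jar 0.86 [0.5346 0.0349 0.0902] [252. 196.]
```

Call:
apply_moves --targets '[{"translation":[0.22,-0.05,0.3],"twist":0,"hand":0.6},{"translation":[0.2,0,0.4],"twist":0,"hand":0.6},{"translation":[0,0,0.45],"twist":0,"hand":0.6},{"translation":[0,0,0.45],"twist":0,"hand":0.6},{"translation":[0,0,0.4],"twist":0,"hand":0.6},{"translation":[0,0,0],"twist":0,"hand":0.6},{"translation":[0,0,0],"twist":0,"hand":0.6}]'

```text
time: 13.65
tool_pos: [0.5677, -0.1943, 0.0556]
tool_rot: [-0.0, -0.0, 1.0, 0.0]
contact_force: [0.6, 0.4, 1.2]
gripper_width: 0.602
grasp_force: 0.0
```

```bash
python3 - <<'E'
from h import *
s=st();im,M,P=look('wrist',[],'w9.png')
print(disk(im,M,P,(.567,-.195),.044,60))
s=cv2.imread('pics/s8.png')[140:240,200:320]
cv2.imwrite('pics/c9.png',np.hstack([cv2.resize(cv2.imread('pics/w9.png')[150:384,130:390],(367,330)),cv2.resize(s,(396,330),interpolation=2)]))
E
```

```text
t 13.65 tcp [ 0.5677 -0.1943  0.0556] rot [-0. -0.  1.  0.] w 0.6 gf 0.0
(array([ 0.5672, -0.1951,  0.044 ]), np.float64(0.0233), (254, 251))
```

View pics/c9.png

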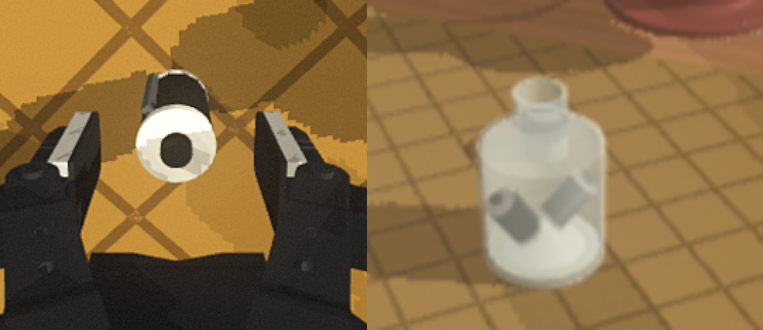

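Two cartridges lie in the jar (right half, at (515,215) and (570,195)). The third is centred between the fingers (left half, at (176,145)).

Call:
apply_moves --targets '[{"translation":[0,0,0.19],"twist":0,"hand":0.6},{"translation":[0,0,0],"twist":0,"hand":0.4},{"translation":[0,0,0],"twist":0,"hand":0},{"translation":[0,0,0],"twist":0,"hand":0},{"translation":[0,0,0],"twist":0,"hand":0},{"translation":[0,0,0],"twist":0,"hand":0},{"translation":[0,0,-0.4],"twist":0,"hand":0},{"translation":[0,0,-0.4],"twist":0,"hand":0}]'

```text
time: 14.5
tool_pos: [0.5666, -0.1943, 0.116]
tool_rot: [-0.002, -0.0, 1.0, 0.001]
contact_force: [1.2, 0.2, 0.9]
gripper_width: 0.273
grasp_force: 58.9
```

Call:
apply_moves --targets '[{"translation":[0,0,-0.45],"twist":0,"hand":0},{"translation":[0,0,-0.45],"twist":0,"hand":0},{"translation":[0,0.15,-0.4],"twist":0,"hand":0},{"translation":[0.1,0.45,0],"twist":0,"hand":0},{"translation":[0.15,0.45,0],"twist":0,"hand":0},{"translation":[0.15,0.45,0],"twist":0,"hand":0},{"translation":[0.15,0.45,0],"twist":0,"hand":0},{"translation":[0.13,0.2,0],"twist":0,"hand":0}]'

```text
time: 15.3
tool_pos: [0.4986, 0.023, 0.2468]
tool_rot: [0.0, -0.001, 1.0, 0.0]
contact_force: [0.4, -0.3, -0.0]
gripper_width: 0.274
grasp_force: 58.9
```

Call:
apply_moves --targets '[{"translation":[0,0,0.3],"twist":0,"hand":0},{"translation":[0,0,0],"twist":0,"hand":0},{"translation":[0,0,0],"twist":0,"hand":0}]'

```text
time: 15.6
tool_pos: [0.4993, 0.0201, 0.2162]
tool_rot: [-0.001, -0.0, 1.0, 0.0]
contact_force: [-1.0, -0.0, 0.3]
gripper_width: 0.275
grasp_force: 58.9
```

Call:
apply_moves --targets '[{"translation":[0,0,0.1],"twist":0,"hand":0},{"translation":[0,0,0.11],"twist":0,"hand":0},{"translation":[0,0,0.1],"twist":0,"hand":0},{"translation":[0,0,0.1],"twist":0,"hand":0},{"translation":[0,0,0],"twist":0,"hand":0},{"translation":[0,0,0],"twist":0,"hand":0}]'

```text
time: 16.2
tool_pos: [0.4995, 0.0201, 0.1748]
tool_rot: [-0.0, -0.0, 1.0, 0.0]
contact_force: [0.9, 0.6, -0.8]
gripper_width: 0.276
grasp_force: 58.9
```

Call:
apply_moves --targets '[{"translation":[0,0,0],"twist":0,"hand":0.6},{"translation":[0,0,0],"twist":0,"hand":0.6},{"translation":[0,0,0],"twist":0,"hand":0.6},{"translation":[0,0,0],"twist":0,"hand":0.6},{"translation":[0,0,-0.4],"twist":0,"hand":0.6},{"translation":[0,0.2,-0.4],"twist":0,"hand":0.6},{"translation":[0,0.48,0],"twist":0,"hand":0.6},{"translation":[0,0.48,0],"twist":0,"hand":0.6}]'

```text
time: 17.0
tool_pos: [0.5008, 0.1371, 0.2581]
tool_rot: [0.003, 0.001, 1.0, 0.0]
contact_force: [0.6, 0.1, -0.3]
gripper_width: 0.598
grasp_force: 0.0
```

Call:
apply_moves --targets '[{"translation":[-0.1,0.48,0],"twist":0,"hand":0.6},{"translation":[-0.1,0.48,0],"twist":0,"hand":0.6},{"translation":[-0.1,0.48,0],"twist":0,"hand":0.6},{"translation":[-0.1,0.48,0],"twist":0,"hand":0.6},{"translation":[-0.05,0.1,0],"twist":0,"hand":0.6},{"translation":[0,0,0],"twist":0,"hand":0.6},{"translation":[0,0,0],"twist":0,"hand":0.6}]'

```text
time: 17.7
tool_pos: [0.5446, 0.3374, 0.2551]
tool_rot: [-0.0, 0.0, 1.0, -0.0]
contact_force: [0.4, -0.7, -0.4]
gripper_width: 0.603
grasp_force: 0.0
```

```bash
python3 - <<'E'
from h import *
s=st();im,M,P=look('wrist',['lid'],'w10.png')
# flange: tan blob fit in hue/sat relative to the shadowed cloth
r=regions_of('wrist','lid')
for d in r:
    m=d['pixels'].astype(np.uint8);v=np.argwhere(m)[:,::-1];print(round(d['score'],2),m.sum(),v.min(0),v.max(0),np.round(im[d['pixels']].mean(0)))
s=grab_frame('scene');look('scene',['roll_a'])
e=cv2.resize(im[60:260,150:400,::-1],(412,330));cv2.imwrite('pics/c10.png',np.hstack([e,cv2.resize(s[140:240,200:310,::-1],(363,330),interpolation=2)]))
E
```

```text
t 17.7 tcp [0.5446 0.3374 0.2551] rot [-0.  0.  1. -0.] w 0.6 gf 0.0
lid 0.86 [0.5038 0.4431 0.0222] [354. 127.]
lid 0.72 [0.4977 0.3466 0.0174] [264. 121.]
lid 0.72 [0.5879 0.3367 0.0191] [255. 200.]
0.71 1565 [244 102] [287 146] [223. 177. 110.]
0.66 1274 [237 181] [277 220] [202.  41.  33.]
0.58 1555 [332 101] [376 146] [232. 130. 142.]
```

View pics/c10.png

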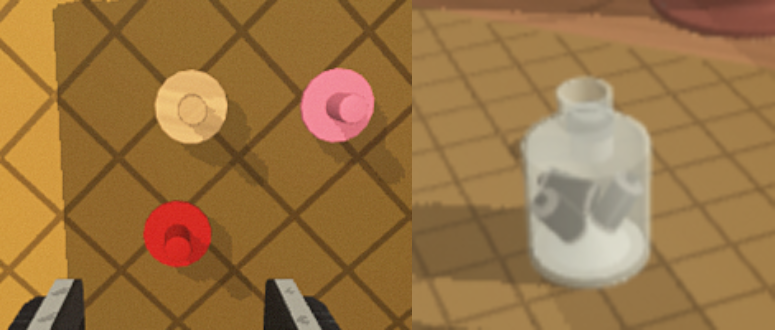

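The left crop shows the tan wooden stopper at (191,106), red at (177,233) and pink at (338,105). In the right half the jar holds the dark cartridges, its neck is clear, and no cartridge shows outside it.

```bash
python3 - <<'E'
from h import *
M,P=cam('wrist');print(ray(M,P,(265.5,124),.02),ray(M,P,(266.5,125.5),.052))
E
```

```text
[0.50162083 0.34811718 0.02      ] [0.50118971 0.34809153 0.052     ]
```

Call:
apply_moves --targets '[{"translation":[0.22,0.06,0.3],"twist":0,"hand":0.6},{"translation":[0.21,0.05,0.4],"twist":0,"hand":0.6},{"translation":[0,0,0.45],"twist":0,"hand":0.6},{"translation":[0,0,0.45],"twist":0,"hand":0.6},{"translation":[0,0,0.25],"twist":0,"hand":0.6},{"translation":[0,0,0],"twist":0,"hand":0.6},{"translation":[0,0,0],"twist":0,"hand":0.6}]'

```text
time: 18.7
tool_pos: [0.502, 0.349, 0.0709]
tool_rot: [0.0, 0.0, 1.0, 0.0]
contact_force: [0.5, 0.4, 0.0]
gripper_width: 0.597
grasp_force: 0.0
```

```bash
python3 - <<'E'
from h import *
s=st();im,M,P=look('wrist',['lid'],'w11.png')
# tan = bright; flange extents around expected
hsv=cv2.cvtColor(im,cv2.COLOR_RGB2HSV)
for d in regions_of('wrist','lid'):
    v=np.argwhere(d['pixels'])[:,::-1];print(round(d['score'],2),len(v),v.min(0),v.max(0),np.round(im[d['pixels']].mean(0)))
    c=(v.min(0)+v.max(0))/2;print(np.round(ray(M,P,c,.02),4))
print(proj(M,P,(.5013,.348,.02)),proj(M,P,(.5013,.348,.052)))
E
```

```text
t 18.7 tcp [0.502  0.349  0.0709] rot [0. 0. 1. 0.] w 0.6 gf 0.0
lid 0.82 [0.5727 0.339  0.0159] [240. 324.]
lid 0.8 [0.4947 0.3449 0.0196] [249. 209.]
lid 0.58 [0.4953 0.4393 0.021 ] [418. 211.]
0.97 6113 [381 177] [477 259] [234. 132. 146.]
[0.5001 0.4466 0.02  ]
0.97 836 [212 314] [271 333] [194.  40.  32.]
[0.5692 0.3401 0.02  ]
0.85 5329 [213 179] [296 261] [223. 180. 112.]
[0.5012 0.3482 0.02  ]
[254.17715794 220.21255568] [254.01981661 243.97297392]
```

Call:
apply_moves --targets '[{"translation":[0.01,-0.01,0.12],"twist":0,"hand":0.6},{"translation":[0,0,0.12],"twist":0,"hand":0.6},{"translation":[0,0,0],"twist":0,"hand":0.35},{"translation":[0,0,0],"twist":0,"hand":0.2},{"translation":[0,0,0],"twist":0,"hand":0},{"translation":[0,0,0],"twist":0,"hand":0},{"translation":[0,0,0],"twist":0,"hand":0},{"translation":[0,0,0],"twist":0,"hand":0}]'

```text
time: 19.65
tool_pos: [0.5008, 0.3483, 0.0465]
tool_rot: [0.0, -0.0, 1.0, 0.0]
contact_force: [0.7, -0.0, -0.2]
gripper_width: 0.189
grasp_force: 58.5
```

Call:
apply_moves --targets '[{"translation":[0,0,-0.4],"twist":0,"hand":0},{"translation":[0,0,-0.45],"twist":0,"hand":0},{"translation":[0,0,-0.45],"twist":0,"hand":0},{"translation":[0,0,-0.45],"twist":0,"hand":0},{"translation":[-0.1,-0.25,-0.27],"twist":0,"hand":0},{"translation":[-0.1,-0.48,0],"twist":0,"hand":0},{"translation":[-0.1,-0.48,0],"twist":0,"hand":0},{"translation":[-0.1,-0.48,0],"twist":0,"hand":0}]'

```text
time: 20.45
tool_pos: [0.5408, 0.1777, 0.249]
tool_rot: [0.001, -0.001, 1.0, 0.0]
contact_force: [2.0, 0.6, -0.0]
gripper_width: 0.19
grasp_force: 58.7
```

Call:
apply_moves --targets '[{"translation":[-0.1,-0.48,0],"twist":0,"hand":0},{"translation":[-0.1,-0.48,0],"twist":0,"hand":0},{"translation":[-0.06,-0.48,0],"twist":0,"hand":0},{"translation":[0,-0.15,0],"twist":0,"hand":0},{"translation":[0,0,0],"twist":0,"hand":0},{"translation":[0,0,0],"twist":0,"hand":0}]'

```text
time: 21.05
tool_pos: [0.5666, 0.0207, 0.2483]
tool_rot: [-0.0, -0.0, 1.0, 0.0]
contact_force: [0.3, -0.7, 0.3]
gripper_width: 0.192
grasp_force: 58.7
```

```bash
python3 - <<'E'
from h import *
from scipy.optimize import minimize
st();im,M,P=look('wrist',['jar_mouth','roll_a'],'w12.png')
for d in regions_of('wrist','jar'):
    v=np.argwhere(d['pixels'])[:,::-1];c=(v.min(0)+v.max(0))/2
    print(round(d['score'],2),v.min(0),v.max(0),np.round(ray(M,P,c,.1),4))
# rim: best circle pair (outer r, inner r) by radial gradient, in both the old and the new picture
def rim(f,g0,pr=True):
    G=cv2.GaussianBlur(cv2.cvtColor(cv2.imread(f),cv2.COLOR_BGR2GRAY),(3,3),0).astype(np.float32)
    t=np.linspace(0,2*np.pi,180,endpoint=False);best=[]
    S=lambda cx,cy,r:cv2.remap(G,(cx+r*np.cos(t)).astype(np.float32)[None],(cy+r*np.sin(t)).astype(np.float32)[None],1)[0]
    for lo,hi in [(23,27.5),(28,33),(58,66)]:
        b=max(((abs(np.mean(np.clip(S(cx,cy,r+1)-S(cx,cy,r-1),-15,15))),cx,cy,r) for cx in np.arange(g0[0]-8,g0[0]+8,.5) for cy in np.arange(g0[1]-8,g0[1]+8,.5) for r in np.arange(lo,hi,.5)))
        best.append(b)
    return best
for f,g in [('pics/w4.png',(253.3,100.8)),('pics/w12.png',proj(M,P,(.501,.0205,.15)))]:
    for b in rim(f,g): print(f,np.round(b,1))
    print(np.round(g,1))
E
```

```text
t 21.05 tcp [0.5666 0.0207 0.2483] rot [-0. -0.  1.  0.] w 0.19 gf 58.7
jar_mouth 0.67 [0.4964 0.0228 0.1132] [258.  96.]
roll_a 0.96 [0.4947 0.0321 0.0479] [267.  96.]
roll_a 0.72 [0.5127 0.014  0.0427] [249. 115.]
roll_a 0.66 [0.4957 0.015  0.0594] [249.  96.]
0.6 [193  34] [318 163] [0.4981 0.0207 0.1   ]
pics/w4.png [  8.3 253.8  99.8  26.5]
pics/w4.png [  5.2 253.8  99.8  32. ]
pics/w4.png [ 15.  253.3  98.3  64. ]
[253.3 100.8]
pics/w12.png [ 12.7 254.9 100.7  27. ]
pics/w12.png [ 11.  254.4 100.2  28. ]
pics/w12.png [ 15.  254.9  98.7  64. ]
[255.4 101.7]
```

All three cartridges show inside the jar, and the mouth measures (0.500, 0.020). I'll bring the stopper over it.

Call:
apply_moves --targets '[{"translation":[0.33,0,0],"twist":0,"hand":0},{"translation":[0.33,0,0.1],"twist":0,"hand":0},{"translation":[0,0,0.15],"twist":0,"hand":0},{"translation":[0,0,0.15],"twist":0,"hand":0},{"translation":[0,0,0],"twist":0,"hand":0},{"translation":[0,0,0],"twist":0,"hand":0},{"translation":[0,0,0],"twist":0,"hand":0}]'

```text
time: 21.95
tool_pos: [0.5017, 0.0202, 0.209]
tool_rot: [0.0, -0.0, 1.0, -0.0]
contact_force: [-0.3, 0.1, -0.2]
gripper_width: 0.189
grasp_force: 58.7
```

Call:
apply_moves --targets '[{"translation":[0.015,0,0.05],"twist":0,"hand":0},{"translation":[0,0,0.05],"twist":0,"hand":0},{"translation":[0,0,0.05],"twist":0,"hand":0},{"translation":[0,0,0.05],"twist":0,"hand":0},{"translation":[0,0,0],"twist":0,"hand":0},{"translation":[0,0,0],"twist":0,"hand":0}]'

```text
time: 22.55
tool_pos: [0.4991, 0.0201, 0.188]
tool_rot: [-0.0, -0.0, 1.0, 0.0]
contact_force: [0.1, 0.6, -0.4]
gripper_width: 0.192
grasp_force: 58.7
```

Call:
apply_moves --targets '[{"translation":[-0.005,0,0.02],"twist":0,"hand":0},{"translation":[0,0,0.02],"twist":0,"hand":0},{"translation":[0,0,0.02],"twist":0,"hand":0},{"translation":[0,0,0],"twist":0,"hand":0},{"translation":[0,0,0],"twist":0,"hand":0}]'

```text
time: 23.05
tool_pos: [0.4997, 0.0202, 0.1822]
tool_rot: [-0.0, -0.0, 1.0, 0.0]
contact_force: [0.2, -0.2, -0.7]
gripper_width: 0.192
grasp_force: 58.7
```

Call:
apply_moves --targets '[{"translation":[0,0,0.01],"twist":0,"hand":0},{"translation":[0,0,0.01],"twist":0,"hand":0},{"translation":[0,0,0],"twist":0,"hand":0},{"translation":[0,0,0],"twist":0,"hand":0}]'

```text
time: 23.45
tool_pos: [0.5, 0.0202, 0.1816]
tool_rot: [0.0, -0.0, 1.0, -0.0]
contact_force: [-1.8, -0.1, 5.0]
gripper_width: 0.191
grasp_force: 59.2
```

Call:
apply_moves --targets '[{"translation":[0,0,0.01],"twist":0,"hand":0},{"translation":[0,0,0],"twist":0,"hand":0},{"translation":[0,0,-0.02],"twist":0,"hand":0},{"translation":[0,0,0],"twist":0,"hand":0.15},{"translation":[0,0,0],"twist":0,"hand":0.3},{"translation":[0,0,0],"twist":0,"hand":0.5},{"translation":[0,0,0],"twist":0,"hand":0.6},{"translation":[0,0,0],"twist":0,"hand":0.6}]'

```text
time: 24.25
tool_pos: [0.4996, 0.0202, 0.181]
tool_rot: [-0.0, -0.0, 1.0, 0.0]
contact_force: [-0.5, -0.0, -0.6]
gripper_width: 0.599
grasp_force: 0.0
```

Call:
apply_moves --targets '[{"translation":[0,0,-0.2],"twist":0,"hand":0.6},{"translation":[0,0,-0.4],"twist":0,"hand":0.6},{"translation":[-0.2,0,-0.3],"twist":0,"hand":0.6},{"translation":[-0.4,0,0],"twist":0,"hand":0.6},{"translation":[0,0,0],"twist":0,"hand":0.6},{"translation":[0,0,0],"twist":0,"hand":0.6}]'

```text
time: 24.85
tool_pos: [0.5598, 0.0202, 0.2704]
tool_rot: [-0.001, -0.0, 1.0, 0.0]
contact_force: [-0.6, 0.0, 0.4]
gripper_width: 0.601
grasp_force: 0.0
```

```bash
python3 - <<'E'
from h import *
st();im,M,P=look('wrist',['lid'],'w13.png')
for d in regions_of('wrist','lid'):
    v=np.argwhere(d['pixels'])[:,::-1];c=(v.min(0)+v.max(0))/2
    print(round(d['score'],2),v.min(0),v.max(0),np.round(ray(M,P,c,.156),4),'dia',np.round((v.max(0)-v.min(0)+1)*(P[2,3]-.156)/M[0,0],4))
look('scene',['lid','jar','roll_a']);look('top',['lid','jar'])
E
```

```text
t 24.85 tcp [0.5598 0.0202 0.2704] rot [-0.001 -0.     1.     0.   ] w 0.6 gf 0.0
lid 0.88 [0.5024 0.022  0.155 ] [258. 114.]
lid 0.79 [0.5946 0.3177 0.017 ] [503. 190.]
0.67 [223  78] [289 146] [0.5008 0.0204 0.156 ] dia [0.0489 0.0503]
0.6 [501 171] [511 203] [0.5557 0.2087 0.156 ] dia [0.008  0.0241]
lid 0.8 [0.6016 0.3428 0.0212] [373. 268.]
lid 0.77 [0.5142 0.0242 0.1521] [251. 169.]
lid 0.67 [0.5098 0.4447 0.0191] [425. 253.]
jar 0.89 [0.5375 0.0381 0.086 ] [253. 198.]
lid 0.62 [0.5023 0.0221 0.1535] [267. 200.]
lid 0.6 [0.4988 0.441  0.0203] [126. 209.]
jar 0.54 [0.5244 0.021  0.1114] [267. 194.]
```

```bash
python3 -c "
from plant import *
print(job_done())"
```

```text
the job is handed in; nothing more can be done
None
```

The job is handed in at about 25 s: all three cartridges show inside the jar, the wooden stopper measured about 1 mm off centre at seated height, and I commanded no contact with the spools, loupe or pot, though I didn't re-measure them at the end and `job_done()` returned no verdict.

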